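# Shaft parts over to the build-up rack, last off first on

## Task

The four shaft parts stand on the plywood strip-down rack in the order they came off. Move them to the aluminium build-up rack in the reverse order along the rack: the part nearest the strip-down rack's handle goes on the pad farthest from the build-up rack's handle, and so on, so that the part farthest from the handle ends nearest the handle. Stand each part upright, the same way up, in the middle of its own pad, and leave all of them released and still.

Things in the scene. Friction and masses are not known exactly. Their poses are not given: they have to be found in the camera images.
- pulley_mid (a point): The pulley: aluminium belt pulley with two grooves round its side, 50 mm diameter, 34 mm tall, its top dished 3 mm with a dark bore. About 300 g (varies), loose, upright at the start. The point is its centre: on its axis, 17 mm above its underside. Round: grip it across at any yaw; there is most room with the fingers across the row.
- gear_mid (a point): The gear: steel pinion gear with 20 small teeth, 50 mm over the teeth, 30 mm tall, flat top with a dark bore. About 350 g (varies), loose, upright at the start. The point is its centre: on its axis, 15 mm above its underside. Round: grip it across at any yaw; there is most room with the fingers across the row.
- sleeve_mid (a point): The sleeve: plain steel spacer sleeve, an upright tube of 34 mm outer diameter, 4 mm wall, 50 mm tall, open at the top. About 150 g (varies), loose, upright at the start. The point is its centre: on its axis, 25 mm above its underside. Round: grip it across at any yaw; there is most room with the fingers across the row.
- hub_mid (a point): The hub: solid steel hub: round body 44 mm diameter and 34 mm tall, with a thin round spigot (18 mm diameter, 16 mm long) standing on its top, 50 mm tall in all. About 380 g (varies), loose, upright at the start. The point is its centre: on its axis, 25 mm above its underside. Round: grip it across at any yaw; there is most room with the fingers across the row.
- strip_rack: The strip-down rack, full at the start, fixed: plywood board 300 x 86 x 12 mm flat on the bench, a 22 mm steel wire handle at one short end (the robot's end). Origin: centre of its underside; x along the row, away from the handle; z up. Places at x = -105 (next to the handle), -35, 35, 105 mm, y = 0, each with a fixed pad, its top 18 mm above the bench.
- build_rack: The build-up rack, empty at the start, fixed: aluminium board 300 x 86 x 12 mm flat on the bench, same wire handle at its robot end, four black rubber pads 56 mm across, tops 18 mm above the bench. Origin: centre of its underside; x along the row, away from the handle; z up. Pad centres at x = -105 (next to the handle), -35, 35, 105 mm, y = 0. It may be left or right.
- pulley_pad: The pad under the pulley at the start: black rubber disc, 56 mm diameter, 6 mm thick, fixed on the strip-down rack (12 mm above the bench). Origin at the centre of its underside. It marks the pulley's starting place in the row and stays there.
- gear_pad: The pad under the gear at the start: black rubber disc, 56 mm diameter, 6 mm thick, fixed on the strip-down rack (12 mm above the bench). Origin at the centre of its underside. It marks the gear's starting place in the row and stays there.
- sleeve_pad: The pad under the sleeve at the start: black rubber disc, 56 mm diameter, 6 mm thick, fixed on the strip-down rack (12 mm above the bench). Origin at the centre of its underside. It marks the sleeve's starting place in the row and stays there.
- hub_pad: The pad under the hub at the start: black rubber disc, 56 mm diameter, 6 mm thick, fixed on the strip-down rack (12 mm above the bench). Origin at the centre of its underside. It marks the hub's starting place in the row and stays there.
Things that resemble listed ones, but are neither listed nor needed, are in the scene too. Leave any red look-alike of the part that bears sleeve_mid alone.

How it is judged:
At the end, for the whole second after the job is handed in: All four parts at rest, upright (0.1 rad), right way up, on the build-up rack in reverse order: place 1, 2, 3, 4 counted from the strip-down handle is now pad 4, 3, 2, 1 from the build-up handle; centres within 12 mm of the pad centre along and across, undersides on the pad (4 mm) (((x of pulley_pad in the frame of strip_rack between -0.125 and -0.085 m and x of pulley_mid in the frame of build_rack between 0.093 and 0.117 m) or (x of pulley_pad in the frame of strip_rack between -0.055 and -0.015 m and x of pulley_mid in the frame of build_rack between 0.023 and 0.047 m) or (x of pulley_pad in the frame of strip_rack between 0.015 and 0.055 m and x of pulley_mid in the frame of build_rack between -0.047 and -0.023 m) or (x of pulley_pad in the frame of strip_rack between 0.085 and 0.125 m and x of pulley_mid in the frame of build_rack between -0.117 and -0.093 m)) and y of pulley_mid in the frame of build_rack between -0.012 and 0.012 m and z of pulley_mid in the frame of build_rack between 0.031 and 0.039 m and angle between each of pulley_mid, gear_mid, sleeve_mid, hub_mid's own z axis and vertical below 0.1 rad and linear speed of each of pulley, gear, sleeve, hub below 0.02 m/s and angular speed of each of pulley, gear, sleeve, hub below 0.2 rad/s and ((x of gear_pad in the frame of strip_rack between -0.125 and -0.085 m and x of gear_mid in the frame of build_rack between 0.093 and 0.117 m) or (x of gear_pad in the frame of strip_rack between -0.055 and -0.015 m and x of gear_mid in the frame of build_rack between 0.023 and 0.047 m) or (x of gear_pad in the frame of strip_rack between 0.015 and 0.055 m and x of gear_mid in the frame of build_rack between -0.047 and -0.023 m) or (x of gear_pad in the frame of strip_rack between 0.085 and 0.125 m and x of gear_mid in the frame of build_rack between -0.117 and -0.093 m)) and y of gear_mid in the frame of build_rack between -0.012 and 0.012 m and z of gear_mid in the frame of build_rack between 0.029 and 0.037 m and ((x of sleeve_pad in the frame of strip_rack between -0.125 and -0.085 m and x of sleeve_mid in the frame of build_rack between 0.093 and 0.117 m) or (x of sleeve_pad in the frame of strip_rack between -0.055 and -0.015 m and x of sleeve_mid in the frame of build_rack between 0.023 and 0.047 m) or (x of sleeve_pad in the frame of strip_rack between 0.015 and 0.055 m and x of sleeve_mid in the frame of build_rack between -0.047 and -0.023 m) or (x of sleeve_pad in the frame of strip_rack between 0.085 and 0.125 m and x of sleeve_mid in the frame of build_rack between -0.117 and -0.093 m)) and y of sleeve_mid in the frame of build_rack between -0.012 and 0.012 m and z of sleeve_mid in the frame of build_rack between 0.039 and 0.047 m and ((x of hub_pad in the frame of strip_rack between -0.125 and -0.085 m and x of hub_mid in the frame of build_rack between 0.093 and 0.117 m) or (x of hub_pad in the frame of strip_rack between -0.055 and -0.015 m and x of hub_mid in the frame of build_rack between 0.023 and 0.047 m) or (x of hub_pad in the frame of strip_rack between 0.015 and 0.055 m and x of hub_mid in the frame of build_rack between -0.047 and -0.023 m) or (x of hub_pad in the frame of strip_rack between 0.085 and 0.125 m and x of hub_mid in the frame of build_rack between -0.117 and -0.093 m)) and y of hub_mid in the frame of build_rack between -0.012 and 0.012 m and z of hub_mid in the frame of build_rack between 0.039 and 0.047 m); the robot touches nothing.
It also fails if it takes over 106 s, if anything falls off the work surface, if the arm or the gripper's body presses on something with over 40 N, if the wrist force passes 120 N, or if a joint passes its speed limit or range.

## Robot

A 7-joint arm with a two-finger parallel gripper is mounted at the origin on the work surface. World frame = base frame: x ahead of the robot, y to its left, z up, the work surface at z = 0. Lengths are in m, angles in rad, forces in N, time in s.
With the tool pointing down it reaches from about 0.4 to 0.85 m from the base axis. Payload 10.4 kg.
Tool frame: the origin (TCP) lies on the centre line of the jaws, within the pads' length; the fingertips stand 19 mm ahead of it and the grasp point (between the pads) is the TCP; z points along the fingers, y is the direction in which the jaws open and shut (so a half turn about z gives the same grasp; the last joint's range is limited). The gripper opens to 87 mm and grips with 3 to 60 N. Pads are 19 mm wide; open, the fingers measure 117 mm over their backs; the gripper's body (75 mm by 190 mm) begins 51 mm behind the grasp point.
Start: joints at [-1.199, 0.332, -0.065, 1.46, 0.022, 1.35, -0.088], TCP at [0.24, 0.577, 0.242] pointing down, gripper open.
Joint ranges: [-2.6, 2.6], [-0.5, 2.12], [-1.47, 1.34], [0.16, 2.42], [-1.27, 4.41], [0.06, 2.06], [-2.6, 2.6]. Speed limits (rad/s): [2.22, 2.22, 2.79, 2.79, 3.14, 3.14, 3.14].

## Interface

Orientations are given as a 3x3 rotation matrix whose columns are the frame's x, y, z axes.
In Python, from plant import * gives the robot as it stands. The module is installed in compiled form; this text tells all that it offers.
- The arm moves only by the shell command python3 -m creep 'ROWS' [OPENING]. ROWS is JSON, a list of rows, each a list of 4 numbers: the shift along the tool's x, y, z in cm, then the turn about the tool's z in rad. A call has 1 to 20 rows; each row shifts and turns the commanded pose from where the row before left it, along the tool's axes as they then stand; what a row does not reach is not made up. A row lasts 1/12 s, in which the tool goes at most 41.7 mm and 7.16 degrees, less where a joint would pass 70% of its speed; a pose out of reach is approached as far as the arm can. A call is refused whole if a number of a shift passes 4.17 or a number of a turn 0.125, either way. A call with a gripper value outside its range is refused whole. OPENING is the finger opening in cm, from 0 to 8.7, set as the call begins (- or left out, the last holds). The fingers move at their own pace and stop on an object; the grip force is fixed at half the most. Time passes only in rows, so rows that do not move let the fingers close. It gives the time, the measured TCP pose, the force and the opening at its end, in the units of the state.
- get_state(): the state, without advancing time (a new reading comes with each control period).
- get_image(name): name is "scene" or "top" or "wrist"; returns a dict with "frame" (384x512x3 uint8, blue, green, red), "z_map" (384x512 float32, m along the optical axis (not along the pixel's ray), 0 where there is no reading), "camera_matrix" (3x3 intrinsics, pixels), "origin" and "orientation" of the camera in the world. Camera axes: x right, y down, z forward; pixel columns grow to the right and rows downward; lengths in m; the calibration is good to about 2 mm. A picture is of the moment at which its call begins.
- close_job(): hands the job in, once; it reports no verdict.
The state is a dict: "time": time; "joint_positions": joint angles; "joint_vel": joint speeds; "effort": joint torques, N m; "eef_pos": TCP position; "tcp_rot": TCP orientation; "force": force on the tool from outside, world axes, zero at the start; "ft_torque": the same for the moment, N m; "opening": finger opening in m.
Only numpy, scipy, OpenCV 4.12 (cv2) and the standard library are available. Lean on these libraries where they do the work, as an engineer would, in place of code of your own. Each camera call takes 0.05 s, during which the arm holds its last target. There are 200 camera calls.

## Working session

There is one attempt and no reset: what is moved stays moved. The work goes in short steps, Python scripts to look and compute and a shell command to move; the robot and the scene stay as the last step left them, time stands still between calls to the robot, and variables do not carry over. Pictures are saved under pics/ and viewed, about 12 in all and at most 16, crops included, and the job is handed in when it is done.

```bash
mkdir -p pics; cat > h.py <<'E'
import numpy as np, cv2
from plant import *
def snap(n, f):
    d=get_image(n); cv2.imwrite('pics/'+f,d['frame']); np.savez('pics/'+f[:-4],**d); return d
def load(f): return dict(np.load('pics/'+f+'.npz'))
def world(d,u,v,z=None):
    K=d['camera_matrix'];r=np.array([(u-K[0,2])/K[0,0],(v-K[1,2])/K[1,1],1.])
    R=d['orientation'];o=d['origin']
    if z is None: return o+R@(r*d['z_map'][int(v),int(u)])
    q=R@r; return o+q*(z-o[2])/q[2]
def cloud(d):
    K=d['camera_matrix'];v,u=np.mgrid[:384,:512];z=d['z_map']
    p=np.stack([(u-K[0,2])/K[0,0]*z,(v-K[1,2])/K[1,1]*z,z],-1)
    return p@d['orientation'].T+d['origin']
E
python3 - <<'E'
from h import *
np.set_printoptions(precision=4,suppress=True)
for n in('top','scene'):
    d=snap(n,n+'1.png'); print(n,d['origin'],d['orientation'].tolist(),d['camera_matrix'][0])
print(get_state())
a=[cv2.imread(f'pics/{n}1.png') for n in('top','scene')]
cv2.imwrite('pics/t1x.png',cv2.resize(a[0],(800,600)))
E
```

```text
top [ 0.43   -0.0655  0.9708] [[0.004775170375218244, -0.995929059193661, 0.09001392559774984], [-0.9999629747288781, -0.0054000602621234895, -0.006699889591531225], [0.007158695360253237, -0.0899785996934551, -0.9959179708580141]] [372.1682   0.     262.0868]
scene [ 0.7712 -0.5607  0.6423] [[0.8818192784850587, 0.32764549637982937, -0.3391801715815733], [0.47136067665307196, -0.6346721808927616, 0.6123808743796492], [-0.014624383653624104, -0.6998854559875072, -0.7141053675053219]] [355.8619   0.     253.0976]
{'time': 0.1, 'joint_positions': array([-1.1986,  0.3328, -0.0647,  1.4608,  0.0216,  1.3499, -0.0885]), 'joint_vel': array([-0.0012, -0.0015, -0.    , -0.0031, -0.0011, -0.0004,  0.0017]), 'effort': array([  0.0012, -62.4543,   0.0246, -39.0723,  -0.0613,   0.0366,
         0.0001]), 'eef_pos': array([0.2403, 0.5766, 0.2409]), 'tcp_rot': array([[-0.9231,  0.3846, -0.0004],
       [ 0.3846,  0.9231, -0.0011],
       [-0.    , -0.0012, -1.    ]]), 'force': array([-0.2308,  0.3881, -0.1845]), 'ft_torque': array([-0.0348,  0.0338, -0.0224]), 'opening': 0.08706667495978279}
```

View pics/t1x.png

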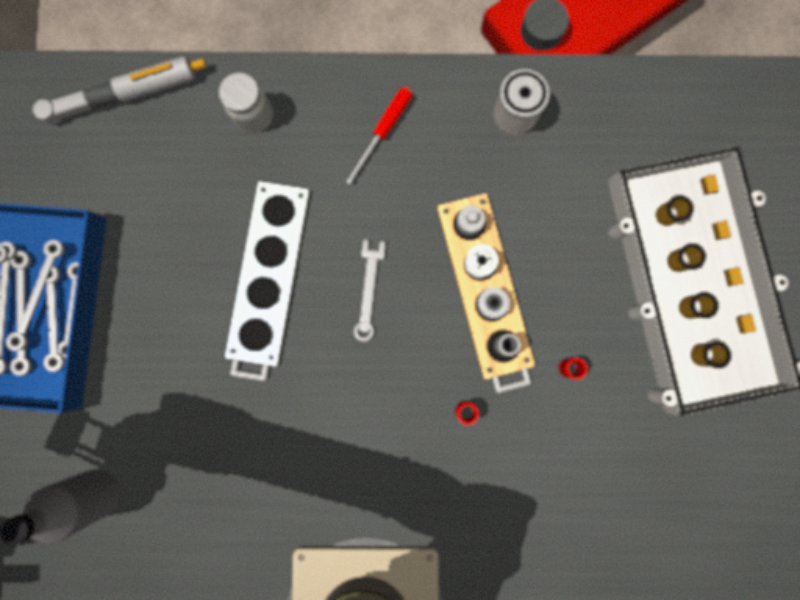

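View pics/scene1.png

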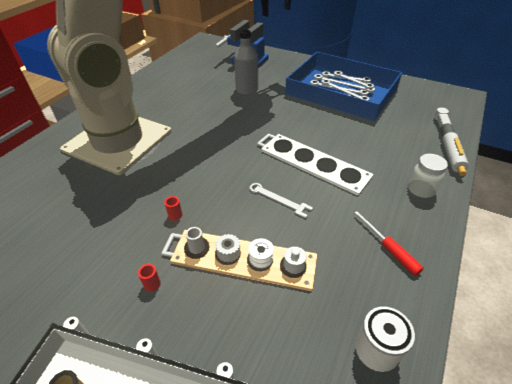

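The top view (800 px) shows the aluminium rack at left, with pads at (278,210), (270,251), (263,293) and (255,334) and its handle at the bottom. The plywood rack is at right, with its handle at (512,380). From that handle the order is sleeve (508,345), gear (493,302), pulley (481,261), hub (470,221). The scene view agrees. Two red look-alikes stand at (467,413) and (574,368).

```bash
python3 - <<'E'
from h import *
np.set_printoptions(precision=4,suppress=True)
d=load('top1'); P=cloud(d); g=cv2.cvtColor(d['frame'],cv2.COLOR_BGR2GRAY)
# build pads: dark blobs
pads=[]
for u,v in [(255,334),(263,293),(270,251),(278,210)]:
    u,v=int(u*.64),int(v*.64)
    m=(g<90).astype(np.uint8); n,l,s,c=cv2.connectedComponentsWithStats(m[v-16:v+17,u-16:u+17])
    k=l[16,16]; cu,cv_=c[k]+[u-16,v-16]; w=world(d,cu,cv_,.018); pads.append(w); print('pad',s[k,4],w, world(d,cu,cv_)[2])
pads=np.array(pads)[:,:2]; t=np.array([-.105,-.035,.035,.105])
def fit(q,t):
    c=q.mean(0); e=(q-c)*1; a=(t[:,None]*e).sum(0); a/=np.linalg.norm(a); print('c',c,'ax',a,np.arctan2(a[1],a[0]),'along',e@a,'perp',e@np.array([-a[1],a[0]]))
    return c,a
cb,ab=fit(pads,t); print('targets',[(cb+x*ab) for x in t])
# parts
cs=[]
for n,u,v,h in [('sleeve',508,345,.068),('gear',493,302,.048),('pulley',481,261,.052),('hub',470,221,.052)]:
    u,v=int(u*.64),int(v*.64); q=P[v-22:v+23,u-22:u+23].reshape(-1,3)
    w0=world(d,u,v,h)
    m=(q[:,2]>h-.006)&(np.linalg.norm(q[:,:2]-w0[:2],axis=1)<.03); q=q[m]
    (c,r)=cv2.minEnclosingCircle((q[:,:2]*1000).astype(np.float32)); lo=(q[:,:2].min(0)+q[:,:2].max(0))/2
    print(n,m.sum(),np.array(c)/1000,r,lo,'zmax',np.percentile(q[:,2],[50,98])); cs.append(lo)
cs_,as_=fit(np.array(cs),t); print('src',[(cs_+x*as_) for x in t])
import cv2
f=d['frame']; cv2.imwrite('pics/crop.png',cv2.resize(f[110:270,270:380],(550,800)[:2] if 0 else (412,600),interpolation=cv2.INTER_CUBIC))
E
```

```text
pad 306 [0.4556 0.1802 0.018 ] 0.013154691241106353
pad 298 [0.5244 0.1696 0.018 ] 0.01699244658424104
pad 289 [0.5932 0.1589 0.018 ] 0.01872857693608465
pad 279 [0.662 0.148 0.018] 0.016777272730034265
c [0.5588 0.1642] ax [ 0.9881 -0.154 ] -0.15464534078480185 along [-0.1044 -0.0348  0.0348  0.1045] perp [-0.0001  0.0001  0.0001 -0.0001]
targets [array([0.455 , 0.1803]), array([0.5242, 0.1695]), array([0.5934, 0.1588]), array([0.6625, 0.148 ])]
sleeve 61 [ 0.4414 -0.2269] 16.667301177978516 [ 0.4414 -0.2269] zmax [0.067  0.0692]
gear 310 [ 0.509  -0.2066] 25.425752639770508 [ 0.5088 -0.2064] zmax [0.0474 0.0508]
pulley 300 [ 0.5765 -0.1875] 24.87945556640625 [ 0.577  -0.1873] zmax [0.0502 0.0543]
hub 235 [ 0.6446 -0.1705] 22.02108383178711 [ 0.6449 -0.1704] zmax [0.0515 0.0684]
c [ 0.543  -0.1978] ax [0.9635 0.2677] 0.270958619345872 along [-0.1057 -0.0353  0.0355  0.1055] perp [-0.0009  0.0009  0.001  -0.0009]
src [array([ 0.4419, -0.2259]), array([ 0.5093, -0.2071]), array([ 0.5768, -0.1884]), array([ 0.6442, -0.1697])]
```

View pics/crop.png

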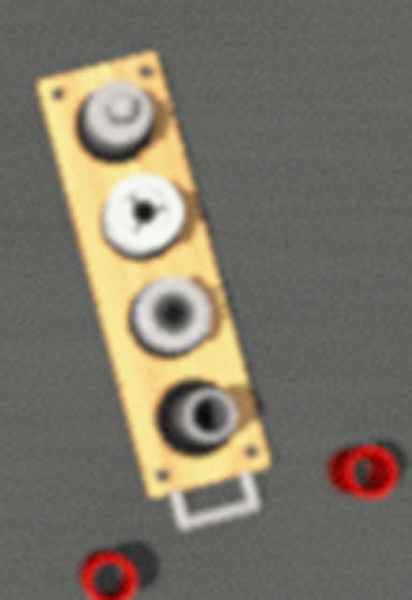

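```bash
cat >> h.py <<'E'
def plan(x,y,z,yang=None,p=None,R=None):
    s=get_state(); p=s['eef_pos'] if p is None else p; R=s['tcp_rot'] if R is None else R
    print('t %.2f pos'%s['time'],np.round(s['eef_pos'],4),'yang %.2f'%np.degrees(np.arctan2(R[1,1],R[0,1])),'F',np.round(s['force'],1),'open %.4f'%s['opening'],'q7 %.2f'%s['joint_positions'][6])
    d=R.T@(np.array([x,y,z])-p)*100; L=np.linalg.norm(d[:2]); print('delta cm',np.round(d,2),'rows>=',L/4.1)
    if yang is not None:
        a=np.arctan2(R[1,1],R[0,1]); t=(a-np.radians(yang)+np.pi)%(2*np.pi)-np.pi; print('turn',round(t,3))
E
python3 -c "
from h import *
plan(.5,.2,.24)
s=get_state()
plan(.4414,-.2265,.2,-74.5,p=np.array([.5,.2,.24]))"
```

```text
t 0.10 pos [0.2403 0.5766 0.2409] yang 67.38 F [-0.2  0.4 -0.2] open 0.0871 q7 -0.09
delta cm [-38.46 -24.78   0.12] rows>= 11.158416902724651
t 0.10 pos [0.2403 0.5766 0.2409] yang 67.38 F [-0.2  0.4 -0.2] open 0.0871 q7 -0.09
delta cm [-11.   -41.62   4.05] rows>= 10.499005692905094
turn 2.476
```

```bash
python3 -m creep '[[-2.75,-1.77,0,0],[-2.75,-1.77,0,0],[-2.75,-1.77,0,0],[-2.75,-1.77,0,0],[-2.75,-1.77,0,0],[-2.75,-1.77,0,0],[-2.75,-1.77,0,0],[-2.75,-1.77,0,0],[-2.75,-1.77,0,0],[-2.75,-1.77,0,0],[-2.75,-1.77,0,0],[-2.75,-1.77,0,0],[-2.75,-1.77,0,0],[-2.75,-1.77,0,0]]' && python3 -m creep '[[-0.8,-3,0.3,0],[-0.8,-3,0.3,0],[-0.8,-3,0.3,0],[-0.8,-3,0.3,0],[-0.8,-3,0.3,0],[-0.8,-3,0.3,0],[-0.8,-3,0.3,0],[-0.8,-3,0.3,0],[-0.8,-3,0.3,0],[-0.8,-3,0.3,0],[-0.8,-3,0.3,0],[-0.8,-3,0.3,0],[-0.8,-3,0.3,0],[-0.8,-3,0.3,0]]' && python3 -m creep '[[0,0,0,0.124],[0,0,0,0.124],[0,0,0,0.124],[0,0,0,0.124],[0,0,0,0.124],[0,0,0,0.124],[0,0,0,0.124],[0,0,0,0.124],[0,0,0,0.124],[0,0,0,0.124],[0,0,0,0.124],[0,0,0,0.124],[0,0,0,0.124],[0,0,0,0.124],[0,0,0,0.124],[0,0,0,0.124],[0,0,0,0.124],[0,0,0,0.124],[0,0,0,0.124],[0,0,0,0.124]]'
python3 -c "
from h import *
plan(.4414,-.2265,.045,-74.5)
d=snap('wrist','w1.png');print(d['origin'],d['orientation'])"
```

```text
time: 1.27
eef_pos: [0.5009, 0.1986, 0.2414]
tcp_rot: [[-0.923, 0.385, -0.0], [0.385, 0.923, -0.0], [0.0, -0.0, -1.0]]
force: [0.1, 0.1, -1.0]
opening: 0.0871
time: 2.43
eef_pos: [0.4417, -0.232, 0.1993]
tcp_rot: [[-0.923, 0.384, 0.0], [0.384, 0.923, 0.0], [0.0, 0.0, -1.0]]
force: [1.0, 0.0, 0.4]
opening: 0.0867
time: 4.1
eef_pos: [0.4421, -0.2305, 0.1993]
tcp_rot: [[0.966, 0.258, -0.0], [0.258, -0.966, 0.0], [-0.0, -0.0, -1.0]]
force: [-0.1, 0.7, -0.7]
opening: 0.0869
t 4.10 pos [ 0.4421 -0.2305  0.1993] yang -75.07 F [-0.1  0.7 -0.7] open 0.0869 q7 -0.86
delta cm [ 0.04 -0.4  15.43] rows>= 0.09819013149542707
turn -0.01
[ 0.51037755 -0.21123573  0.34248392] [[ 2.56926568e-01 -9.32891824e-01 -2.52391724e-01]
 [-9.66430723e-01 -2.47839965e-01 -6.77274666e-02]
 [ 6.29643925e-04  2.61320102e-01 -9.65251992e-01]]
```

View pics/w1.png

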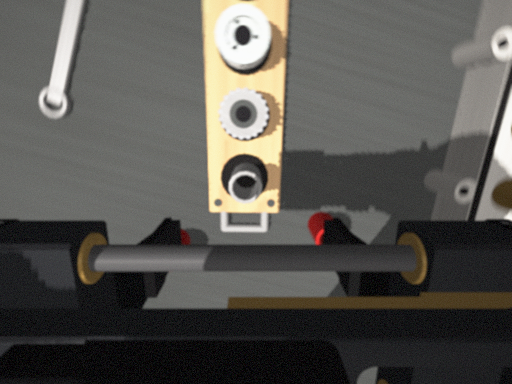

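The wrist view confirms the toothed gear second at (244,113), the pulley third at (243,36) and the sleeve by the handle at (245,184). Cross-check of positions:

```bash
python3 -c "
from h import *
d=load('w1')
print(world(d,245,184,.068),world(d,244,113,.048),world(d,243,36,.052))"
```

```text
[ 0.44401594 -0.22217361  0.068     ] [ 0.50932222 -0.20375652  0.048     ] [ 0.57520726 -0.18589454  0.052     ]
```

```bash
python3 -m creep '[[0.1,-0.5,1.8,-0.01],[0,0,2,0],[0,0,2,0],[0,0,2,0],[0,0,2,0],[0,0,2,0],[0,0,2,0],[0,0,1.1,0],[0,0,0.5,0],[0,0,0,0],[0,0,0,0]]' && python3 -m creep '[[0,0,0,0],[0,0,0,0],[0,0,0,0],[0,0,0,0],[0,0,0,0],[0,0,0,0],[0,0,0,0],[0,0,0,0],[0,0,0,0],[0,0,0,0]]' 0
python3 -c "
from h import *
plan(.4425,-.225,.15)"
```

```text
time: 5.07
eef_pos: [0.4422, -0.2258, 0.0461]
tcp_rot: [[0.962, 0.274, 0.0], [0.274, -0.962, -0.0], [0.0, 0.0, -1.0]]
force: [0.9, -0.8, -1.2]
opening: 0.087
time: 5.9
eef_pos: [0.4419, -0.2254, 0.0455]
tcp_rot: [[0.962, 0.273, -0.0], [0.273, -0.962, 0.0], [-0.0, -0.0, -1.0]]
force: [-0.6, 1.1, 1.4]
opening: 0.0339
t 5.90 pos [ 0.4419 -0.2254  0.0455] yang -74.14 F [-0.6  1.1  1.4] open 0.0339 q7 -0.68
delta cm [  0.07  -0.03 -10.45] rows>= 0.017698730397628735
```

```bash
python3 -m creep '[[0,0,-1,0],[0,0,-2,0],[0,0,-2.5,0],[0,0,-2.5,0],[0,0,-1.5,0],[0,0,-0.5,0],[0,0,0,0],[0,0,0,0]]'
python3 -c "
from h import *
plan(.6625,.148,.15,-98.86)"
```

```text
time: 6.57
eef_pos: [0.4417, -0.2253, 0.145]
tcp_rot: [[0.962, 0.274, -0.0], [0.274, -0.962, 0.0], [-0.0, -0.001, -1.0]]
force: [0.6, 0.1, -1.5]
opening: 0.0339
t 6.57 pos [ 0.4417 -0.2253  0.145 ] yang -74.13 F [ 0.6  0.1 -1.5] open 0.0339 q7 -0.80
delta cm [ 31.45 -29.87  -0.49] rows>= 10.578566241895157
turn 0.432
```

```bash
python3 -c "
from h import *
plan(.44,.1827,.2,-98.86)"
```

```text
t 6.57 pos [ 0.4417 -0.2253  0.145 ] yang -74.13 F [ 0.6  0.1 -1.5] open 0.0339 q7 -0.80
delta cm [ 11.   -39.29  -5.48] rows>= 9.95166144767408
turn 0.432
```

```bash
python3 -m creep '[[0.5,-1.5,-0.4,0],[0.7,-2.5,-0.4,0],[0.8,-3,-0.4,0],[0.8,-3,-0.4,0],[0.8,-3,-0.4,0],[0.8,-3,-0.4,0],[0.8,-3,-0.4,0],[0.8,-3,-0.4,0],[0.8,-3,-0.4,0],[0.8,-3,-0.4,0],[0.8,-3,-0.4,0],[0.8,-3,-0.4,0],[0.8,-2.5,-0.4,0],[0.8,-2,-0.3,0],[0.2,-0.8,0,0]]' && python3 -m creep '[[0,0,0,0.06],[0,0,0,0.06],[0,0,0,0.06],[0,0,0,0.06],[0,0,0,0.06],[0,0,0,0.06],[0,0,0,0.05],[0,0,0,0.02],[0,0,0,0],[0,0,0,0],[0,0,0,0]]'
python3 -c "
from h import *
plan(.6625,.148,.2,-98.86)
d=snap('wrist','w2.png')"
```

```text
time: 7.82
eef_pos: [0.4396, 0.1858, 0.1994]
tcp_rot: [[0.961, 0.277, -0.001], [0.277, -0.961, -0.0], [-0.002, 0.0, -1.0]]
force: [-0.9, 0.0, -0.9]
opening: 0.0336
time: 8.73
eef_pos: [0.4402, 0.1823, 0.2001]
tcp_rot: [[0.988, -0.152, -0.001], [-0.152, -0.988, -0.0], [-0.0, 0.0, -1.0]]
force: [0.8, -0.1, -1.3]
opening: 0.0335
t 8.73 pos [0.4402 0.1823 0.2001] yang -98.72 F [ 0.8 -0.1 -1.3] open 0.0335 q7 -2.20
delta cm [2.249e+01 2.000e-02 0.000e+00] rows>= 5.484993136932081
turn 0.002
```

View pics/w2.png

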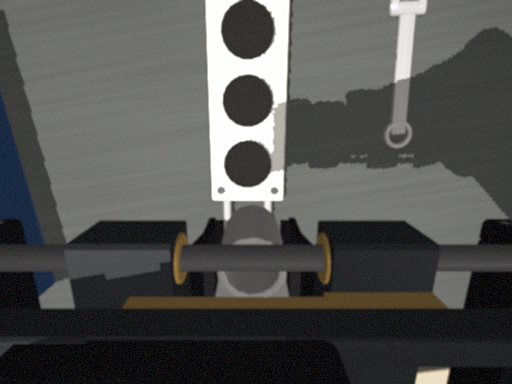

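The wrist view shows the build-up pads at (248,163), (248,100) and (248,29), with the sleeve upright in the jaws. I'll measure these for a cross-check.

```bash
python3 -c "
from h import *
d=load('w2');g=cv2.cvtColor(d['frame'],cv2.COLOR_BGR2GRAY)
n,l,s,c=cv2.connectedComponentsWithStats((g<70).astype(np.uint8))
for u,v in[(248,163),(248,100),(248,29)]:
    k=l[v,u]; print(s[k,4],c[k],world(d,*c[k],.018))
"
```

```text
1563 [247.38387716 163.51951376] [0.45647233 0.18537715 0.018     ]
1861 [247.29177861 100.09725954] [0.5252504  0.17459346 0.018     ]
2303 [247.29483283  28.87581416] [0.59393059 0.16371477 0.018     ]
```

```bash
python3 -m creep '[[1.5,-0.2,0,0],[3,0,0,0],[3,0,0,0],[3,0,0,0],[3,0,0,0],[3,0,0,0],[3,0,1,0],[2,0,2,0],[1,0,2,0],[0,0,2,0],[0,0,2,0],[0,0,2,0],[0,0,1.5,0],[0,0,1,0],[0,0,0.5,0],[0,0,0,0],[0,0,0,0],[0,0,0,0]]'
python3 -c "
from h import *
plan(.6627,.1505,.0465,-98.86)"
```

```text
time: 10.28
eef_pos: [0.6638, 0.1504, 0.0618]
tcp_rot: [[0.988, -0.152, 0.002], [-0.152, -0.988, 0.001], [0.002, -0.001, -1.0]]
force: [-0.3, -0.8, -1.7]
opening: 0.034
t 10.28 pos [0.6638 0.1504 0.0618] yang -98.77 F [-0.3 -0.8 -1.7] open 0.0340 q7 -1.84
delta cm [-0.11  0.    1.53] rows>= 0.02689320898156395
turn 0.002
```

```bash
python3 -m creep '[[-0.1,0,0.5,0],[0,0,0.5,0],[0,0,0.5,0],[0,0,0,0],[0,0,0,0],[0,0,0,0]]'
python3 -m creep '[[0,0,0,0],[0,0,0,0],[0,0,0,0],[0,0,0,0],[0,0,0,0],[0,0,0,0],[0,0,-1,0],[0,0,-2,0],[0,0,-2.5,0],[0,0,-3,0],[0,0,-3,0],[0,0,-2,0],[0,0,-0.5,0],[0,0,0,0]]' 8.7
python3 -c "
from h import *
plan(.509,-.2055,.16,-74.5)"
```

```text
time: 10.78
eef_pos: [0.6621, 0.1504, 0.0454]
tcp_rot: [[0.988, -0.153, 0.0], [-0.153, -0.988, 0.0], [0.0, -0.0, -1.0]]
force: [0.7, 0.8, 0.3]
opening: 0.0341
time: 11.95
eef_pos: [0.663, 0.1504, 0.1882]
tcp_rot: [[0.988, -0.153, 0.004], [-0.153, -0.988, 0.001], [0.003, -0.002, -1.0]]
force: [-0.2, -0.8, 0.3]
opening: 0.0869
t 11.95 pos [0.663  0.1504 0.1882] yang -98.78 F [-0.2 -0.8  0.3] open 0.0869 q7 -1.87
delta cm [-9.8  37.53  2.72] rows>= 9.460557750604167
turn -0.424
```

```bash
python3 -m creep '[[-0.4,1.5,0,0],[-0.6,2.5,0,0],[-0.7,3,0,0],[-0.8,3,0,0],[-0.8,3,0,0],[-0.8,3,0,0],[-0.8,3,0,0],[-0.8,3,0,0],[-0.8,3,0,0],[-0.8,3,0,0],[-0.8,3,0,0],[-0.8,3,0,0],[-0.8,2,0,0],[-0.5,1,0,0],[-0.2,0.5,0,0]]' && python3 -m creep '[[0,0,0,-0.06],[0,0,0,-0.06],[0,0,0,-0.06],[0,0,0,-0.06],[0,0,0,-0.06],[0,0,0,-0.06],[0,0,0,-0.04],[0,0,0,-0.02],[0,0,0,0],[0,0,0,0],[0,0,0,0]]'
python3 -c "
from h import *
plan(.509,-.2055,.041,-74.5)
d=snap('top','t2.png'); cv2.imwrite('pics/t2c.png',cv2.resize(d['frame'][110:250,130:220],(386,600),interpolation=cv2.INTER_CUBIC))
"
```

```text
time: 13.2
eef_pos: [0.5006, -0.2056, 0.1848]
tcp_rot: [[0.988, -0.155, -0.001], [-0.155, -0.988, 0.0], [-0.001, -0.0, -1.0]]
force: [0.4, -0.3, -0.4]
opening: 0.0867
time: 14.12
eef_pos: [0.5022, -0.2039, 0.1853]
tcp_rot: [[0.965, 0.263, -0.0], [0.263, -0.965, 0.0], [-0.0, -0.0, -1.0]]
force: [-0.6, -0.6, 0.1]
opening: 0.0873
t 14.12 pos [ 0.5022 -0.2039  0.1853] yang -74.74 F [-0.6 -0.6  0.1] open 0.0873 q7 -0.90
delta cm [ 0.62  0.34 14.43] rows>= 0.1715303422121274
turn -0.004
```

View pics/t2c.png

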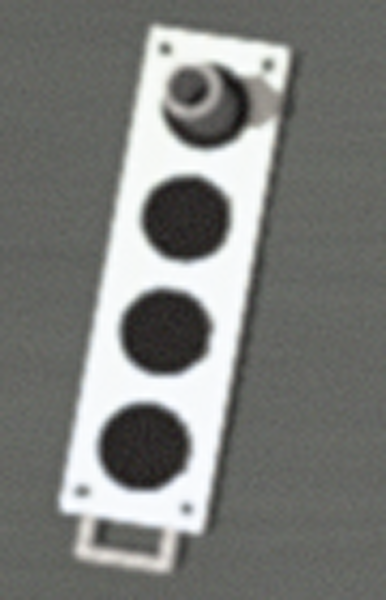

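The top crop shows the sleeve standing on pad 4 with its top ring at crop (193,92), slightly left on the pad. I'll measure it in the same camera.

```bash
python3 -c "
from h import *
d=load('t2'); print(world(d,175.0,131.5,.068)); P=cloud(d)[115:150,160:195].reshape(-1,3); q=P[P[:,2]>.06]; print(len(q),(q.min(0)+q.max(0))/2, q.mean(0),np.ptp(q,axis=0))"
```

```text
[0.65724875 0.14403018 0.068     ]
77 [0.55362607 0.04858679 0.51554859] [0.65562809 0.1406753  0.08895314] [0.24723918 0.22808252 0.91054896]
```

```bash
python3 -m creep '[[0.6,0.3,1.5,0],[0,0,2,0],[0,0,2.5,0],[0,0,2.5,0],[0,0,2,0],[0,0,1.5,0],[0,0,1.2,0],[0,0,0.8,0],[0,0,0.4,0],[0,0,0,0],[0,0,0,0],[0,0,0,0]]'
python3 -c "
from h import *
plan(.509,-.2055,.041,-74.5)"
```

```text
time: 15.17
eef_pos: [0.5092, -0.2059, 0.0424]
tcp_rot: [[0.965, 0.264, 0.001], [0.264, -0.965, -0.0], [0.001, 0.001, -1.0]]
force: [-0.0, -0.2, 0.0]
opening: 0.087
t 15.17 pos [ 0.5092 -0.2059  0.0424] yang -74.72 F [-0.  -0.2  0. ] open 0.0870 q7 -0.80
delta cm [-0.01 -0.04  0.14] rows>= 0.011029352923570655
turn -0.004
```

```bash
python3 -c "
from h import *
for f,s,h in [('t2',(115,150,160,195),.068),('top1',(205,240,305,345),.068)]:
    d=load(f); P=cloud(d)[s[0]:s[1],s[2]:s[3]].reshape(-1,3); q=P[(P[:,2]>.062)&(P[:,2]<.075)]; print(len(q),(q.min(0)+q.max(0))/2, np.median(q,0),np.ptp(q,axis=0))
d=snap('scene','s2.png'); cv2.imwrite('pics/s2c.png',cv2.resize(d['frame'][125:205,240:390],(800,427),interpolation=cv2.INTER_CUBIC))
"
```

```text
70 [0.66169931 0.14614348 0.06589549] [0.66122831 0.14547993 0.06583687] [0.03109271 0.03296914 0.00773697]
61 [ 0.44141387 -0.2269405   0.06649971] [ 0.44132615 -0.22626659  0.0669718 ] [0.02911557 0.0333342  0.00644023]
```

View pics/s2c.png

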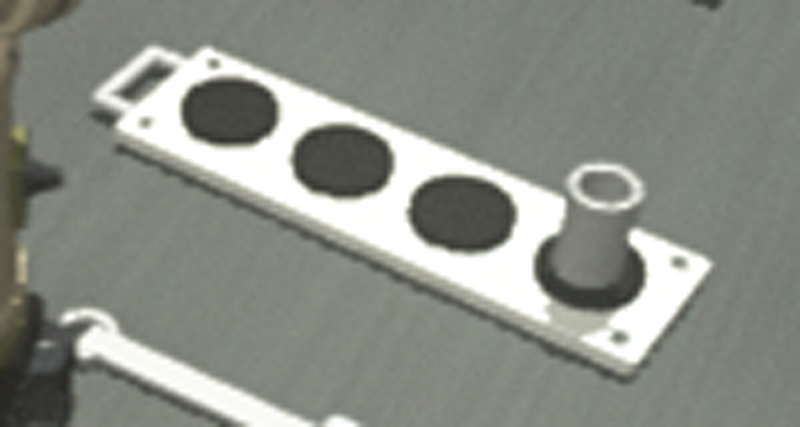

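The sleeve is upright and near the middle of its pad, about 2 mm off in the top camera. The placement also shows that the wrist-derived pad positions match the TCP frame, so I'll use those. Gripping the gear next.

```bash
python3 -m creep '[[0,-0.1,0.15,0],[0,0,0,0],[0,0,0,0]]' && python3 -m creep '[[0,0,0,0],[0,0,0,0],[0,0,0,0],[0,0,0,0],[0,0,0,0],[0,0,0,0],[0,0,0,0],[0,0,0,0]]' 0 && python3 -m creep '[[0,0,-1,0],[0,0,-2,0],[0,0,-2.5,0],[0,0,-2.5,0],[0,0,-1.5,0],[0,0,-0.5,0],[0,0,0,0],[0,0,0,0]]'
python3 -c "
from h import *
plan(.594,.1633,.14,-98.86)"
```

```text
time: 15.47
eef_pos: [0.5084, -0.2046, 0.0402]
tcp_rot: [[0.965, 0.264, 0.0], [0.264, -0.965, 0.0], [0.0, -0.0, -1.0]]
force: [0.8, 0.7, -0.1]
opening: 0.0871
time: 16.13
eef_pos: [0.5083, -0.2045, 0.04]
tcp_rot: [[0.965, 0.264, -0.0], [0.264, -0.965, 0.0], [-0.0, -0.001, -1.0]]
force: [0.5, 1.6, 1.6]
opening: 0.0468
time: 16.8
eef_pos: [0.5079, -0.2045, 0.1394]
tcp_rot: [[0.965, 0.264, -0.001], [0.264, -0.965, 0.0], [-0.001, -0.001, -1.0]]
force: [-0.6, 0.4, -3.3]
opening: 0.0461
t 16.80 pos [ 0.5079 -0.2045  0.1394] yang -74.71 F [-0.6  0.4 -3.3] open 0.0461 q7 -0.87
delta cm [ 18.   -33.21  -0.05] rows>= 9.213274505449577
turn 0.422
```

```bash
python3 -m creep '[[0.6,-1.3,0,0],[1.3,-2.3,0,0],[1.4,-2.6,0,0],[1.5,-2.8,0,0],[1.5,-2.8,0,0],[1.5,-2.8,0,0],[1.5,-2.8,0,0],[1.5,-2.8,0,0],[1.5,-2.8,0,0],[1.5,-2.8,0,0],[1.5,-2.8,0,0],[1.2,-2.2,0,0],[0.7,-1.5,0,0],[0.3,-0.9,0,0],[0,0,0,0]]' && python3 -m creep '[[0,0,0,0.06],[0,0,0,0.06],[0,0,0,0.06],[0,0,0,0.06],[0,0,0,0.06],[0,0,0,0.06],[0,0,0,0.04],[0,0,0,0.02],[0,0,0,0],[0,0,0,0],[0,0,0,0]]'
python3 -c "
from h import *
plan(.594,.1633,.0405,-98.86)"
```

```text
time: 18.05
eef_pos: [0.5889, 0.1633, 0.1388]
tcp_rot: [[0.964, 0.266, -0.002], [0.266, -0.964, -0.0], [-0.002, -0.0, -1.0]]
force: [-0.1, -0.3, -2.8]
opening: 0.0468
time: 18.97
eef_pos: [0.5896, 0.1609, 0.14]
tcp_rot: [[0.988, -0.152, -0.0], [-0.152, -0.988, -0.0], [-0.0, 0.0, -1.0]]
force: [-0.1, -0.3, -4.0]
opening: 0.0462
t 18.97 pos [0.5896 0.1609 0.14  ] yang -98.76 F [-0.1 -0.3 -4. ] open 0.0462 q7 -1.93
delta cm [ 0.4  -0.3   9.95] rows>= 0.12249891567185284
turn 0.002
```

```bash
python3 -m creep '[[0.4,-0.3,1,0],[0,0,2,0],[0,0,2,0],[0,0,1.5,0],[0,0,1.2,0],[0,0,0.9,0],[0,0,0.7,0],[0,0,0.4,0],[0,0,0.2,0],[0,0,0,0],[0,0,0,0],[0,0,0,0]]'
python3 -c "
from h import *
plan(.594,.1633,.0405,-98.86)"
```

```text
time: 19.97
eef_pos: [0.5945, 0.1641, 0.0418]
tcp_rot: [[0.988, -0.153, 0.001], [-0.153, -0.988, 0.001], [0.001, -0.001, -1.0]]
force: [-0.5, 0.6, -4.1]
opening: 0.0464
t 19.97 pos [0.5945 0.1641 0.0418] yang -98.78 F [-0.5  0.6 -4.1] open 0.0464 q7 -1.89
delta cm [-0.04  0.09  0.13] rows>= 0.024062381095973202
turn 0.001
```

```bash
python3 -m creep '[[0,0.1,0.15,0],[0,0,0,0],[0,0,0,0],[0,0,0,0]]' && python3 -m creep '[[0,0,0,0],[0,0,0,0],[0,0,0,0],[0,0,0,0],[0,0,0,0],[0,0,0,0],[0,0,-1,0],[0,0,-2,0],[0,0,-2.5,0],[0,0,-2.5,0],[0,0,-2,0],[0,0,-1,0],[0,0,-0.5,0],[0,0,0,0],[0,0,0,0]]' 8.7
python3 -c "
from h import *
plan(.576,-.187,.15,-74.5)"
```

```text
time: 20.3
eef_pos: [0.5943, 0.1632, 0.04]
tcp_rot: [[0.988, -0.153, 0.001], [-0.153, -0.988, 0.001], [0.001, -0.001, -1.0]]
force: [1.3, 0.5, 0.4]
opening: 0.0467
time: 21.55
eef_pos: [0.5934, 0.163, 0.1536]
tcp_rot: [[0.988, -0.152, -0.001], [-0.152, -0.988, -0.0], [-0.001, 0.0, -1.0]]
force: [-0.9, -0.1, -1.0]
opening: 0.0871
t 21.55 pos [0.5934 0.163  0.1536] yang -98.77 F [-0.9 -0.1 -1. ] open 0.0871 q7 -1.93
delta cm [ 3.62 34.86  0.38] rows>= 8.547205658360483
turn -0.424
```

```bash
python3 -m creep '[[0.1,1.3,0,0],[0.2,2.3,0,0],[0.3,2.8,0,0],[0.3,3,0,0],[0.3,3,0,0],[0.3,3,0,0],[0.3,3,0,0],[0.3,3,0,0],[0.3,3,0,0],[0.3,3,0,0],[0.3,3,0,0],[0.3,2,0,0],[0.3,1.5,0,0],[0,0.6,0,0],[0,0,0,0]]' && python3 -m creep '[[0,0,0,-0.06],[0,0,0,-0.06],[0,0,0,-0.06],[0,0,0,-0.06],[0,0,0,-0.06],[0,0,0,-0.06],[0,0,0,-0.04],[0,0,0,-0.02],[0,0,0,0],[0,0,0,0],[0,0,0,0]]'
python3 -c "
from h import *
plan(.576,-.187,.042,-74.5)"
```

```text
time: 22.8
eef_pos: [0.5754, -0.1857, 0.1536]
tcp_rot: [[0.988, -0.156, -0.002], [-0.156, -0.988, -0.001], [-0.002, 0.001, -1.0]]
force: [0.0, 0.3, -0.1]
opening: 0.087
time: 23.72
eef_pos: [0.5768, -0.183, 0.1544]
tcp_rot: [[0.965, 0.263, -0.0], [0.263, -0.965, 0.0], [-0.0, -0.0, -1.0]]
force: [-0.0, 0.1, 1.0]
opening: 0.0866
t 23.72 pos [ 0.5768 -0.183   0.1544] yang -74.75 F [-0.   0.1  1. ] open 0.0866 q7 -0.92
delta cm [-0.18  0.37 11.24] rows>= 0.09991925769367183
turn -0.004
```

```bash
python3 -m creep '[[-0.2,0.4,1.2,0],[0,0,2,0],[0,0,2,0],[0,0,2,0],[0,0,1.5,0],[0,0,1.1,0],[0,0,0.8,0],[0,0,0.4,0],[0,0,0.2,0],[0,0,0,0],[0,0,0,0],[0,0,0,0]]' && python3 -m creep '[[0,0,0,0],[0,0,0,0],[0,0,0,0],[0,0,0,0],[0,0,0,0],[0,0,0,0],[0,0,0,0],[0,0,0,0]]' 0 && python3 -m creep '[[0,0,-1,0],[0,0,-2,0],[0,0,-2.5,0],[0,0,-2.5,0],[0,0,-1.5,0],[0,0,-0.5,0],[0,0,0,0],[0,0,0,0]]'
python3 -c "
from h import *
plan(.5255,.174,.14,-98.86)"
```

```text
time: 24.72
eef_pos: [0.5765, -0.188, 0.0433]
tcp_rot: [[0.965, 0.264, 0.001], [0.264, -0.965, -0.0], [0.001, 0.0, -1.0]]
force: [-0.4, 0.5, -0.4]
opening: 0.0869
time: 25.38
eef_pos: [0.5759, -0.1871, 0.0425]
tcp_rot: [[0.965, 0.264, -0.0], [0.264, -0.965, 0.001], [-0.0, -0.001, -1.0]]
force: [-2.3, 2.8, 1.9]
opening: 0.0495
time: 26.05
eef_pos: [0.5755, -0.1877, 0.1418]
tcp_rot: [[0.965, 0.264, -0.001], [0.264, -0.965, 0.0], [-0.001, -0.0, -1.0]]
force: [-0.2, 0.9, -3.3]
opening: 0.0494
t 26.05 pos [ 0.5755 -0.1877  0.1418] yang -74.71 F [-0.2  0.9 -3.3] open 0.0494 q7 -0.91
delta cm [  4.72 -36.21   0.19] rows>= 8.906522432367716
turn 0.421
```

```bash
python3 -m creep '[[0.1,-1.3,0,0],[0.3,-2.3,0,0],[0.4,-2.8,0,0],[0.4,-3,0,0],[0.4,-3,0,0],[0.4,-3,0,0],[0.4,-3,0,0],[0.4,-3,0,0],[0.4,-3,0,0],[0.4,-3,0,0],[0.4,-3,0,0],[0.4,-2.5,0,0],[0.3,-2,0,0],[0.2,-1.3,0,0],[0,0,0,0]]' && python3 -m creep '[[0,0,0,0.06],[0,0,0,0.06],[0,0,0,0.06],[0,0,0,0.06],[0,0,0,0.06],[0,0,0,0.06],[0,0,0,0.04],[0,0,0,0.02],[0,0,0,0],[0,0,0,0],[0,0,0,0]]'
python3 -c "
from h import *
plan(.5255,.174,.043,-98.86)"
```

```text
time: 27.3
eef_pos: [0.5261, 0.178, 0.1414]
tcp_rot: [[0.963, 0.268, -0.002], [0.268, -0.963, 0.0], [-0.002, -0.001, -1.0]]
force: [-0.8, -0.9, -2.7]
opening: 0.0493
time: 28.22
eef_pos: [0.5277, 0.174, 0.1423]
tcp_rot: [[0.988, -0.152, -0.0], [-0.152, -0.988, -0.0], [-0.0, 0.0, -1.0]]
force: [-0.2, 0.1, -3.8]
opening: 0.0497
t 28.22 pos [0.5277 0.174  0.1423] yang -98.74 F [-0.2  0.1 -3.8] open 0.0497 q7 -2.03
delta cm [-0.22  0.03  9.93] rows>= 0.05327133192658184
turn 0.002
```

```bash
python3 -m creep '[[-0.2,0,1,0],[0,0,2,0],[0,0,2,0],[0,0,1.5,0],[0,0,1.2,0],[0,0,0.9,0],[0,0,0.7,0],[0,0,0.4,0],[0,0,0.15,0],[0,0,0,0],[0,0,0,0],[0,0,0,0],[0,0,0,0]]'
python3 -c "
from h import *
plan(.5255,.174,.043,-98.86)"
```

```text
time: 29.3
eef_pos: [0.5261, 0.1748, 0.0446]
tcp_rot: [[0.988, -0.153, 0.001], [-0.153, -0.988, 0.001], [0.001, -0.001, -1.0]]
force: [0.5, 0.1, -2.4]
opening: 0.0491
t 29.30 pos [0.5261 0.1748 0.0446] yang -98.77 F [ 0.5  0.1 -2.4] open 0.0491 q7 -1.99
delta cm [-0.05  0.09  0.16] rows>= 0.024403531943904645
turn 0.001
```

```bash
python3 -m creep '[[0,0.1,0.17,0],[0,0,0,0],[0,0,0,0],[0,0,0,0]]' && python3 -m creep '[[0,0,0,0],[0,0,0,0],[0,0,0,0],[0,0,0,0],[0,0,0,0],[0,0,0,0],[0,0,-1,0],[0,0,-2,0],[0,0,-2.5,0],[0,0,-2.5,0],[0,0,-2,0],[0,0,-1,0],[0,0,-0.5,0],[0,0,0,0],[0,0,0,0]]' 8.7
python3 -c "
from h import *
plan(.6442,-.169,.15,-74.5)"
```

```text
time: 29.63
eef_pos: [0.5258, 0.1737, 0.0425]
tcp_rot: [[0.988, -0.153, 0.0], [-0.153, -0.988, 0.0], [0.0, -0.0, -1.0]]
force: [0.9, 0.2, -1.5]
opening: 0.0497
time: 30.88
eef_pos: [0.5252, 0.1735, 0.1565]
tcp_rot: [[0.988, -0.153, -0.001], [-0.153, -0.988, -0.0], [-0.001, 0.001, -1.0]]
force: [-0.0, 1.3, -0.9]
opening: 0.0872
t 30.88 pos [0.5252 0.1735 0.1565] yang -98.78 F [-0.   1.3 -0.9] open 0.0872 q7 -2.04
delta cm [16.99 32.03  0.65] rows>= 8.843092774393746
turn -0.424
```

```bash
python3 -m creep '[[0.6,1.2,0,0],[1.2,2.2,0,0],[1.4,2.6,0,0],[1.4,2.8,0,0],[1.4,2.8,0,0],[1.4,2.8,0,0],[1.4,2.8,0,0],[1.4,2.8,0,0],[1.4,2.8,0,0],[1.4,2.8,0,0],[1.4,2.6,0,0],[1.2,2,0,0],[0.7,1.4,0,0],[0.1,0.4,0,0],[0,0,0,0]]' && python3 -m creep '[[0,0,0,-0.06],[0,0,0,-0.06],[0,0,0,-0.06],[0,0,0,-0.06],[0,0,0,-0.06],[0,0,0,-0.06],[0,0,0,-0.04],[0,0,0,-0.02],[0,0,0,0],[0,0,0,0],[0,0,0,0]]'
python3 -c "
from h import *
plan(.6442,-.169,.043,-74.5)"
```

```text
time: 32.13
eef_pos: [0.638, -0.169, 0.1557]
tcp_rot: [[0.988, -0.155, -0.003], [-0.155, -0.988, -0.0], [-0.002, 0.001, -1.0]]
force: [-1.1, 0.1, -1.0]
opening: 0.0868
time: 33.05
eef_pos: [0.6388, -0.1671, 0.1572]
tcp_rot: [[0.965, 0.263, -0.0], [0.263, -0.965, 0.0], [-0.0, -0.0, -1.0]]
force: [0.5, 0.2, -0.7]
opening: 0.0871
t 33.05 pos [ 0.6388 -0.1671  0.1572] yang -74.74 F [ 0.5  0.2 -0.7] open 0.0871 q7 -0.97
delta cm [ 0.47  0.33 11.41] rows>= 0.1399825783071053
turn -0.004
```

```bash
python3 -m creep '[[0.5,0.3,1.2,0],[0,0,2,0],[0,0,2,0],[0,0,2,0],[0,0,1.6,0],[0,0,1.2,0],[0,0,0.8,0],[0,0,0.4,0],[0,0,0.2,0],[0,0,0,0],[0,0,0,0],[0,0,0,0]]' && python3 -m creep '[[0,0,0,0],[0,0,0,0],[0,0,0,0],[0,0,0,0],[0,0,0,0],[0,0,0,0],[0,0,0,0],[0,0,0,0]]' 0 && python3 -m creep '[[0,0,-1,0],[0,0,-2,0],[0,0,-2.5,0],[0,0,-2.5,0],[0,0,-1.5,0],[0,0,-0.5,0],[0,0,0,0],[0,0,0,0]]'
python3 -c "
from h import *
plan(.4567,.1847,.14,-98.86)"
```

```text
time: 34.05
eef_pos: [0.6451, -0.1694, 0.0443]
tcp_rot: [[0.965, 0.264, 0.001], [0.264, -0.965, -0.0], [0.001, 0.001, -1.0]]
force: [-0.4, -0.5, -0.3]
opening: 0.0868
time: 34.72
eef_pos: [0.6445, -0.1686, 0.0433]
tcp_rot: [[0.965, 0.264, -0.0], [0.264, -0.965, 0.001], [-0.0, -0.001, -1.0]]
force: [-0.5, 2.5, 0.7]
opening: 0.0432
time: 35.38
eef_pos: [0.6439, -0.1691, 0.1423]
tcp_rot: [[0.965, 0.264, -0.001], [0.264, -0.965, 0.0], [-0.001, -0.001, -1.0]]
force: [0.2, -0.4, -5.3]
opening: 0.0432
t 35.38 pos [ 0.6439 -0.1691  0.1423] yang -74.71 F [ 0.2 -0.4 -5.3] open 0.0432 q7 -0.96
delta cm [ -8.73 -39.07   0.27] rows>= 9.763310765420169
turn 0.421
```

```bash
python3 -m creep '[[-0.3,-1.3,0,0],[-0.5,-2.3,0,0],[-0.6,-2.8,0,0],[-0.7,-3,0,0],[-0.7,-3,0,0],[-0.7,-3,0,0],[-0.7,-3,0,0],[-0.7,-3,0,0],[-0.7,-3,0,0],[-0.7,-3,0,0],[-0.7,-3,0,0],[-0.7,-3,0,0],[-0.7,-2.7,0,0],[-0.6,-2,0,0],[-0.2,-0.7,0,0],[0,0,0,0]]' && python3 -m creep '[[0,0,0,0.06],[0,0,0,0.06],[0,0,0,0.06],[0,0,0,0.06],[0,0,0,0.06],[0,0,0,0.06],[0,0,0,0.04],[0,0,0,0.02],[0,0,0,0],[0,0,0,0],[0,0,0,0]]'
python3 -c "
from h import *
plan(.4567,.1847,.0438,-98.86)"
```

```text
time: 36.72
eef_pos: [0.4517, 0.1823, 0.1421]
tcp_rot: [[0.964, 0.267, -0.002], [0.267, -0.964, -0.001], [-0.002, -0.0, -1.0]]
force: [1.2, 0.1, -5.0]
opening: 0.0434
time: 37.63
eef_pos: [0.4536, 0.1803, 0.1431]
tcp_rot: [[0.988, -0.152, -0.0], [-0.152, -0.988, -0.0], [-0.0, 0.0, -1.0]]
force: [-0.6, -0.4, -4.7]
opening: 0.043
t 37.63 pos [0.4536 0.1803 0.1431] yang -98.75 F [-0.6 -0.4 -4.7] open 0.0430 q7 -2.16
delta cm [ 0.24 -0.48  9.93] rows>= 0.13206329086660126
turn 0.002
```

```bash
python3 -m creep '[[0.25,-0.5,1,0],[0,0,2,0],[0,0,2,0],[0,0,1.5,0],[0,0,1.2,0],[0,0,0.9,0],[0,0,0.7,0],[0,0,0.4,0],[0,0,0.15,0],[0,0,0,0],[0,0,0,0],[0,0,0,0],[0,0,0,0]]'
python3 -c "
from h import *
plan(.4567,.1847,.0438,-98.86)"
```

```text
time: 38.72
eef_pos: [0.457, 0.1855, 0.0454]
tcp_rot: [[0.988, -0.153, 0.001], [-0.153, -0.988, 0.001], [0.001, -0.001, -1.0]]
force: [-0.2, -0.1, -4.2]
opening: 0.0433
t 38.72 pos [0.457  0.1855 0.0454] yang -98.78 F [-0.2 -0.1 -4.2] open 0.0433 q7 -2.13
delta cm [-0.02  0.09  0.16] rows>= 0.02202597293431239
turn 0.001
```

```bash
python3 -m creep '[[0,0.1,0.17,0],[0,0,0,0],[0,0,0,0],[0,0,0,0]]' && python3 -m creep '[[0,0,0,0],[0,0,0,0],[0,0,0,0],[0,0,0,0],[0,0,0,0],[0,0,0,0],[0,0,-1,0],[0,0,-2,0],[0,0,-2.5,0],[0,0,-3,0],[0,0,-3,0],[0,0,-2.5,0],[0,0,-1.5,0],[0,0,0,0],[0,0,0,0]]' 8.7 && python3 -m creep '[[0,1.5,0,0],[0,2.5,0,0],[0,3,0,0],[0,3,0,0],[0,3,0,0],[0,3,0,0],[0,3,0,0],[0,3,0,0],[0,2.5,0,0],[0,1.5,0,0],[0,1,0,0],[0,0,0,0],[0,0,0,0],[0,0,0,0]]'
python3 - <<'E'
from h import *
np.set_printoptions(precision=4,suppress=True)
d=snap('top','t3.png'); s=snap('scene','s3.png')
cv2.imwrite('pics/f3.png',np.hstack([cv2.resize(d['frame'][110:250,130:220],(321,500),interpolation=cv2.INTER_CUBIC),cv2.resize(s['frame'][115:205,250:385],(470,313),interpolation=cv2.INTER_CUBIC)[:,:].repeat(1,0) if 0 else cv2.copyMakeBorder(cv2.resize(s['frame'][115:205,250:385],(470,313),interpolation=cv2.INTER_CUBIC),0,187,0,0,0)]))
P=cloud(d)[100:250,120:230].reshape(-1,3)
for n,x,y,h in [('hub',.455,.1803,.052),('pulley',.5242,.1695,.052),('gear',.5934,.1588,.048),('sleeve',.6625,.148,.068)]:
    q=P[(abs(P[:,2]-h)<.006)&(np.linalg.norm(P[:,:2]-[x,y],axis=1)<.034)]
    c=(q.min(0)+q.max(0))/2; e=c[:2]-[x,y]; print(n,len(q),c,'med z %.4f'%np.median(q[:,2]),'mm along/across',1000*e@[.988,-.154],1000*e@[.154,.988])
plan(0,0,0)
E
```

```text
time: 39.05
eef_pos: [0.4566, 0.1843, 0.0432]
tcp_rot: [[0.988, -0.153, 0.0], [-0.153, -0.988, 0.0], [0.0, -0.0, -1.0]]
force: [0.1, -0.7, -4.4]
opening: 0.0434
time: 40.3
eef_pos: [0.4569, 0.1845, 0.1992]
tcp_rot: [[0.988, -0.153, 0.002], [-0.153, -0.988, 0.001], [0.001, -0.002, -1.0]]
force: [-0.3, -0.5, -0.0]
opening: 0.0867
time: 41.47
eef_pos: [0.4153, -0.0815, 0.1978]
tcp_rot: [[0.988, -0.151, -0.001], [-0.151, -0.988, 0.0], [-0.001, 0.0, -1.0]]
force: [0.4, 0.4, -0.6]
opening: 0.0869
hub 199 [0.4568 0.1792 0.0511] med z 0.0505 mm along/across 2.0032305881422343 -0.8505706285091877
pulley 307 [0.5277 0.1694 0.0503] med z 0.0496 mm along/across 3.4631607036826697 0.45415384886768473
gear 303 [0.5959 0.1586 0.047 ] med z 0.0468 mm along/across 2.54563635248827 0.18243220831030005
sleeve 70 [0.6619 0.1462 0.0657] med z 0.0663 mm along/across -0.36003520817042417 -1.8773157721551519
t 41.57 pos [ 0.4154 -0.0815  0.1979] yang -98.67 F [ 0.2  0.1 -1. ] open 0.0871 q7 -1.70
delta cm [-42.29  -1.79  19.81] rows>= 10.323449273061481
```

View pics/f3.png

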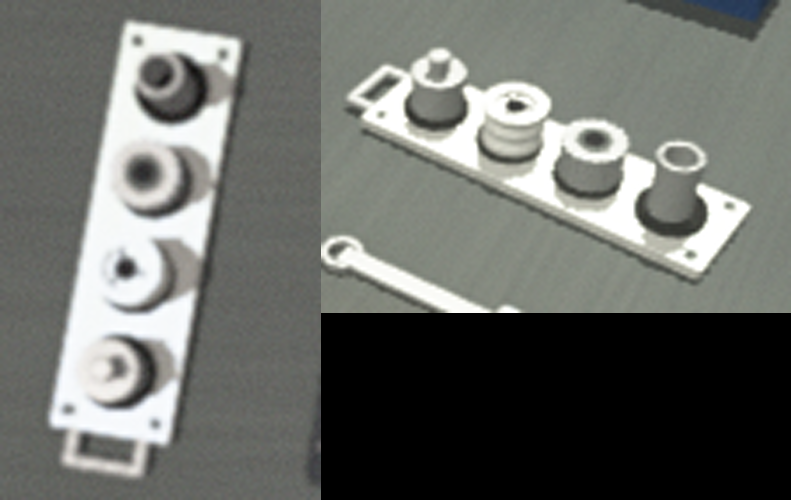

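Both views show, counting from the handle, the hub (crop 115,370), pulley (137,272), gear (152,178) and sleeve (170,85). All four are upright on their pads, with centres within 4 mm in the top camera and the gripper well clear.

```bash
python3 -c "
from plant import *
print(close_job())"
```

```text
the job is handed in; nothing more can be done
None
```

I moved all four parts to the build-up rack in reverse order and handed the job in at about 41.6 s of the 106 s allowed. Counting from the build-up handle, the pads now hold hub, pulley, gear and sleeve. The strip-down order from its handle was sleeve, gear, pulley, hub.

- **Last checks:** The final top and scene pictures show all four parts upright on their pads. In the top camera their centres are at most 3.5 mm from the pad centres along the rack and 1.9 mm across, against the 12 mm allowed. The heights of their tops are within about 2 mm of what is expected for parts standing on the pads.
- **Gripper and look-alikes:** The gripper is open and was about 27 cm away from the nearest part at handover. I did not go near the red look-alikes.
- **Disagreement:** The top and wrist cameras disagreed by about 5 mm sideways on the pad positions. I placed the sleeve midway between the two readings. Seen on its pad from the top camera, it sided with the wrist camera, so I used the wrist camera's positions for the other three.
- **Not measured:** I did not measure the parts' speeds; "still" is judged from the pictures alone.

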